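# Free the pawl and close the bench shear

## Task

The small bench shear has been left open, its hand lever held up by the pawl that hooks into the toothed quadrant. With the fingertips, press the pawl's thumb pad down until the pawl snaps clear of the teeth and stays clear by itself, then push the lever gently all the way down onto its stop so that the blades are closed, and take the hand away. Pinch and lift nothing, never force the lever against the teeth, and leave the offcuts, oil can and hammer on the bench where they are.

Things in the scene. Friction and masses are not known exactly. Their poses are not given: they have to be found in the camera images.
- shear: Green cast hand plate shear bolted to the bench (fixed). Origin: centre of its base's underside, on the bench top. Base 110 (x) x 260 (y) x 12 mm; frame a plate at x -10 to 10 mm, up to 175 mm high near y = 75 mm. Own axes: z up; lever handle reaches out towards -y, the pawl's thumb pad is at the +y end. Lever, quadrant and pawl swing in the vertical plane x = 18 mm.
- lever_pivot (a point): Centre of the lever's pivot bolt, at (18, 20, 115) mm in the shear's frame; the lever turns here about the shear's x axis. Outwards from it, along the lever: steel plate 12 mm thick to 150 mm, tube of 22 mm diameter to 200 mm, black rubber sleeve of 28 mm diameter from 200 to 305 mm. The lever's axis passes through the pivot.
- lever (a joint): Hand lever angle, rad: 0 = level, fully down on its stop (a rubber buffer: pressed harder it yields, 1 mm at the sleeve per 2 to 3 N, reading below 0), blades closed; grows as it rises (limit 1.05; starts at 0.45 to 0.8). Mass about 0.8 kg; its snug pivot holds it where it is left. With the pawl clear, 2 to 6 N down on the sleeve moves it; with the pawl in, it sinks by at most one tooth (0.2 rad) and is then blocked.
- lever_grip (a point): Top line of the lever's rubber sleeve, 250 mm out from the pivot and 14 mm above the lever's axis; moves with the lever. With the lever fully down it is 129 mm above the bench.
- pawl (a joint): Pawl angle, rad: 0 to 0.08 = hooked into the teeth (0 fully seated), 0.45 = fully clear, at its end stop; grows as the thumb pad goes down. Over-centre spring: below 0.22 it springs back into the teeth, beyond 0.22 it snaps to 0.45 and stays there.
- pawl_pad (a point): Centre of the top face of the pawl's ribbed steel thumb pad, 30 (x) x 32 (y) mm; seated it looks up, at (18, 128, 175) mm in the shear's frame. It swings on the pawl's pin, 46 mm towards -y and 15 mm lower. Pressed straight down it takes 6 to 8 N, snaps over after about 10 mm and then lies 21 mm lower, tilted 0.45 rad.
- brass_bar: Bystander: brass round-bar offcut standing on end, 32 mm diameter, 60 mm tall; origin at the centre of its underside.
- nylon_bar: Bystander: white nylon round offcut standing on end, 50 mm diameter, 45 mm tall; origin at the centre of its underside.
- oil_can: Bystander: small steel oil can with paper band, standing, 48 mm diameter, 105 mm tall; origin at the centre of its underside.
- hammer: Bystander: hammer 260 mm long lying on the bench; origin under the middle of the hammer, handle towards its own -x.

How it is judged:
By the outcome, as a careful person would: the job done as asked, in the order asked, and still so for the second after the job is handed in, with the robot touching nothing.
It also fails if it takes over 40 s, if anything falls off the work surface, if the arm or the gripper's body presses on something with over 40 N, if the wrist force passes 120 N, or if a joint passes its speed limit or range.

## Robot

A 7-joint arm with a two-finger parallel gripper is mounted at the origin on the work surface. World frame = base frame: x ahead of the robot, y to its left, z up, the work surface at z = 0. Lengths are in m, angles in rad, forces in N, time in s.
With the tool pointing down it reaches from about 0.35 to 0.9 m from the base axis. Payload 8.1 kg.
Tool frame: the origin (TCP) lies on the centre line of the jaws, within the pads' length; the fingertips stand 17 mm ahead of it and the grasp point (between the pads) lies 2 mm behind it; z points along the fingers, y is the direction in which the jaws open and shut (so a half turn about z gives the same grasp; the last joint's range is limited). The gripper opens to 92 mm and grips with 3 to 60 N. Pads are 19 mm wide; open, the fingers measure 130 mm over their backs; the gripper's body (75 mm by 190 mm) begins 47 mm behind the grasp point.
Start: joints at [1.129, 0.434, 0.025, 1.573, -0.012, 1.134, -0.075], TCP at [0.208, -0.589, 0.244] pointing down, gripper open.
Joint ranges: [-2.62, 2.62], [-0.44, 2.09], [-1.27, 1.32], [0.08, 2.57], [-1.32, 4.46], [0.12, 2], [-2.74, 2.74]. Speed limits (rad/s): [2.22, 2.22, 3.01, 3.01, 3.14, 3.14, 3.14].

## Interface

Orientations are given as a rotation vector (axis times angle).
In Python, from cell import arm, imaging, job gives the robot as it stands.
- The arm moves only by the tool jog_arm, never from a script. Its argument "moves" is a list of rows, each an object with "fingers": the closure, from -1 (fully open) to 1 (shut); "xyz": the shift along the tool's x, y, z in cm, a list of three; "angular": the turn, a rotation vector about the tool's x, y, z in rad, a list of three. In form: [{"fingers": fingers, "xyz": [dx, dy, dz], "angular": [ax, ay, az]}, ...]. A call has 1 to 12 rows; each row is the pose to reach, as a shift and turn from the pose commanded when the call began, along the tool's axes at that moment; what a row does not reach only later rows make up. A row lasts 1/8 s, in which the tool goes at most 62.5 mm and 10.7 degrees, less where a joint would pass 70% of its speed; a pose out of reach is approached as far as the arm can. A call with a gripper value outside its range is refused whole. The fingers move at their own pace and stop on an object; "grip_force" is the grip in N (left out, the last holds). Time passes only in rows, so rows that repeat a pose let the fingers close. It gives the time, the measured TCP pose, the force and the opening at its end, in the units of the state.
- arm.observe(): the state, without advancing time (a new reading comes with each control period).
- imaging.get_image(name): name is "scene" or "top" or "wrist"; returns the picture (480x640x3 uint8, red, green, blue); there is no depth.
- imaging.camera_params(name): a dict with "fx", "fy", "cx", "cy" (pixels), "dist" ([k1, k2, p1, p2, k3] as OpenCV has them; the pictures are not rectified), "rvec" (rotation vector, rad) and "tvec" (3), from world to camera coordinates, as OpenCV has them; the wrist camera has in their place "hand_eye" (4x4, takes a point from camera to tool coordinates, whose origin is the TCP and whose axes are the flange's). Camera axes: x right, y down, z forward; pixel columns grow to the right and rows downward; lengths in m; the calibration is good to about 2 mm. A picture is of the moment at which its call begins: read the wrist's pose just before it. camera_params takes no time and is no camera call.
- job.sign_off(): hands the job in, once; it reports no verdict.
The state is a dict: "clock": time; "joints": joint angles; "dq": joint speeds; "joint_efforts": joint torques, N m; "position": TCP position; "ee_rot": TCP orientation; "force": force on the tool from outside, world axes, zero at the start; "ft_torque": the same for the moment, N m; "width": opening from 0.0 (shut) to 1.0 (fully open).
Only numpy, scipy, OpenCV 4.12 (cv2) and the standard library are available. Lean on these libraries where they do the work, as an engineer would, in place of code of your own. Each camera call takes 0.05 s, during which the arm holds its last target. There are 200 camera calls.

## Working session

There is one attempt and no reset: what is moved stays moved. The work goes in short steps, Python scripts to look and compute and a tool call to move; the robot and the scene stay as the last step left them, time stands still between calls to the robot, and variables do not carry over. Pictures are saved under pics/ and viewed, about 8 in all and at most 12, crops included, and the job is handed in when it is done.

Besides the shell and the picture viewer there is one more tool, called after "Request:" as name(argument=value, ...) on one line, values as JSON. jog_arm: Moves the arm, as the interface text tells. Its arguments: {"type":"object","properties":{"moves":{"type":"array"},"grip_force":{"type":"number"}},"required":["moves"]}

```bash
ls; mkdir -p pics
python3 - <<'E'
from cell import arm, imaging, job
import cv2
print(arm.observe())
for n in ("scene","top"):
    im=imaging.get_image(n); cv2.imwrite(f"pics/{n}0.png",im[:,:,::-1]); print(imaging.camera_params(n))
print(imaging.camera_params("wrist"))
E
```

```text
pics
{'clock': 0.0, 'joints': array([ 1.12941583,  0.43521573,  0.02498291,  1.57415671, -0.01156726,
        1.13399554, -0.07509769]), 'dq': array([-7.16329482e-04, -1.01894068e-04, -3.63201872e-04, -1.88377334e-04,
        7.37990965e-04,  1.11640791e-04,  6.33037038e-07]), 'joint_efforts': array([-2.34908359e-03, -6.67858958e+01,  9.83518995e-01, -3.14460218e+01,
       -6.07514195e-02,  4.28483728e-02,  1.38364267e-04]), 'position': array([ 0.2074696 , -0.58901364,  0.24292653]), 'ee_rot': array([-3.09510116e+00, -5.29251822e-01,  7.09066548e-04]), 'force': array([ 0.24411277,  0.05337622, -1.03357226]), 'ft_torque': array([ 0.00937873, -0.02422166,  0.05785468]), 'width': 0.9980649148792263}
{'fx': 485.56616425862114, 'fy': 485.56616425862114, 'cx': 326.2013275957887, 'cy': 242.60077837629197, 'dist': array([-0.02750506,  0.        ,  0.        ,  0.        ,  0.        ]), 'rvec': array([ 0.91741207,  2.59429979, -0.94687468]), 'tvec': array([ 0.4409743 , -0.2222835 ,  1.11945843])}
{'fx': 546.253579671135, 'fy': 546.253579671135, 'cx': 313.2583439447522, 'cy': 233.84728132286045, 'dist': array([0.01593096, 0.        , 0.        , 0.        , 0.        ]), 'rvec': array([ 2.15978069, -2.16286675,  0.13437248]), 'tvec': array([0.02078653, 0.5804686 , 0.95700821])}
{'fx': 345.713808050382, 'fy': 345.713808050382, 'cx': 318.35727349955687, 'cy': 241.39850684228463, 'dist': array([-0.0612246,  0.       ,  0.       ,  0.       ,  0.       ]), 'hand_eye': array([[-1.31811526e-04, -9.58005761e-01, -2.86748924e-01,
         7.80194547e-02],
       [ 9.99999122e-01,  2.51886404e-04, -1.30120815e-03,
         3.26257174e-04],
       [ 1.31879306e-03, -2.86748844e-01,  9.58004886e-01,
        -1.41470407e-01],
       [ 0.00000000e+00,  0.00000000e+00,  0.00000000e+00,
         1.00000000e+00]])}
```

View pics/scene0.png

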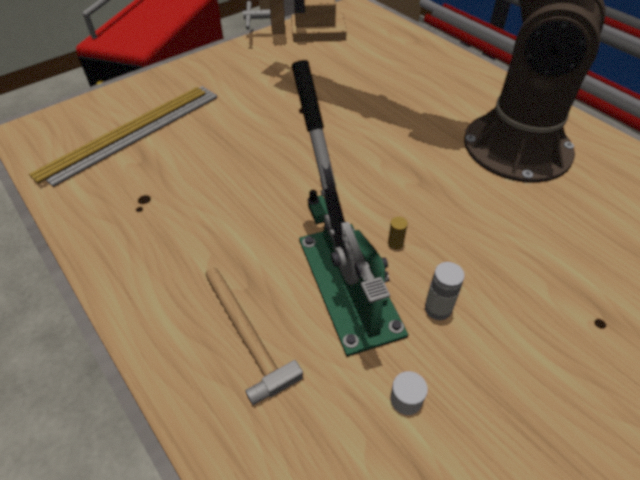

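View pics/top0.png

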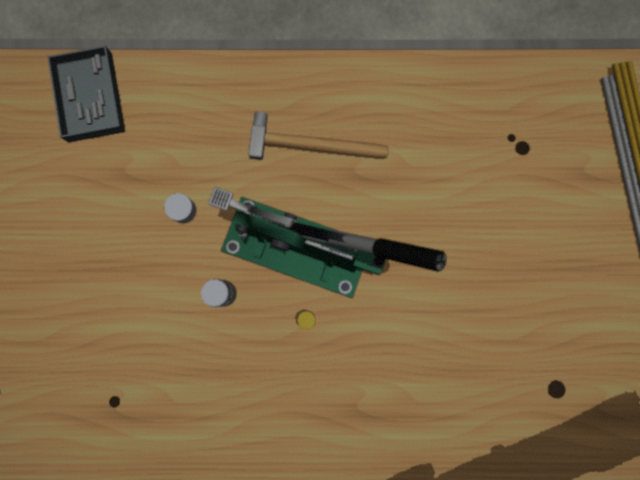

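The top view has the shear at about (300,245), its pad at (221,198), and the sleeve end at (443,262). The scene view has the pad at (375,289) and the sleeve end at (302,65). I'll enlarge both.

Run:
```python
import cv2,numpy as np
a=cv2.imread("pics/top0.png")[170:310,200:460]; a=cv2.resize(a,None,fx=3,fy=3,interpolation=cv2.INTER_CUBIC)
b=cv2.imread("pics/scene0.png")[180:360,285:420]; b=cv2.resize(b,None,fx=3.3,fy=3.3,interpolation=cv2.INTER_CUBIC)
f=lambda i:cv2.convertScaleAbs(i,alpha=1.6,beta=15)
cv2.imwrite("pics/a.png",f(a));cv2.imwrite("pics/b.png",f(b));print(a.shape,b.shape)
```

```text
(420, 780, 3) (594, 446, 3)
```

View pics/a.png

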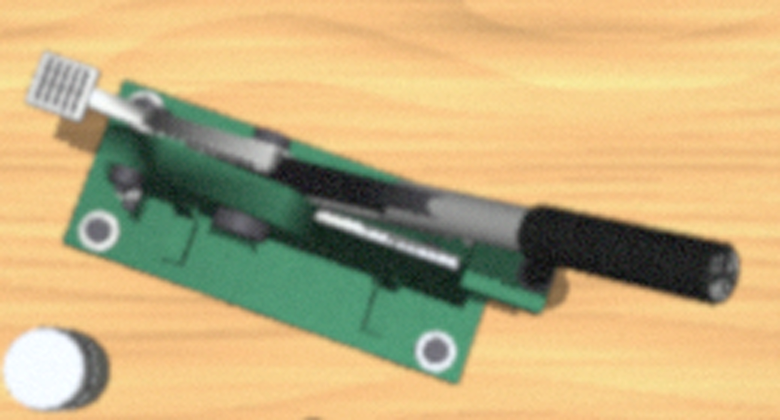

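View pics/b.png

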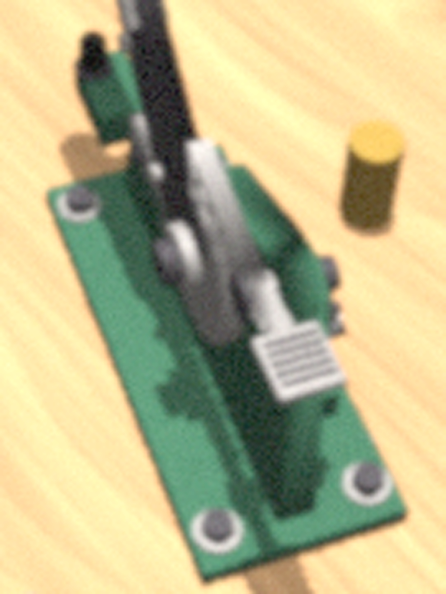

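Crop a: pad (62,87), base corners (124,82), (66,241), (458,380), sleeve end (724,272). Crop b: pad (298,360), base corners (50,188), (203,570), (405,510). Next I fit the shear pose and the lever angle.

```bash
cat > h.py <<'E'
import numpy as np,cv2
from scipy.optimize import least_squares
from scipy.spatial.transform import Rotation as R
from cell import arm,imaging,job
def proj(c,P):
    K=np.array([[c["fx"],0,c["cx"]],[0,c["fy"],c["cy"]],[0,0,1]])
    return cv2.projectPoints(np.array(P,float).reshape(-1,1,3),c["rvec"],c["tvec"],K,c["dist"])[0][:,0]
def tow(p,P): # shear frame -> world
    c,s=np.cos(p[2]),np.sin(p[2]); P=np.array(P,float).reshape(-1,3)
    return np.c_[p[0]+c*P[:,0]-s*P[:,1], p[1]+s*P[:,0]+c*P[:,1], P[:,2]]
def lev(q,r,h=0): return [.018,.02-r*np.cos(q)+h*np.sin(q),.115+r*np.sin(q)+h*np.cos(q)]
E
python3 - <<'E'
from h import *
T=imaging.camera_params("top");S=imaging.camera_params("scene")
t=np.array([[62,87],[124,82],[66,241],[458,380],[724,272]])/3+[200,170]
s=np.array([[298,360],[50,188],[203,570],[405,510]])/3.3+[285,180]
s=np.r_[s,[[301,66]]]
pad=[.018,.128,.175]
def f(p):
    e=lev(p[3],.305)
    A=tow(p,[pad,[.055,.13,.012],[-.055,.13,.012],[-.055,-.13,.012],e])
    B=tow(p,[pad,[.055,-.13,.012],[.055,.13,.012],[-.055,.13,.012],e])
    return np.r_[proj(T,A)-t,proj(S,B)-s].ravel()
r=least_squares(f,[.58,0,0,.6],loss="soft_l1");p=r.x
print(p.round(4));print(f(p).reshape(-1,2).round(1))
np.save("p.npy",p)
print("pad",tow(p,pad),"grip",tow(p,lev(p[3],.25,.014)))
o=arm.observe();print(R.from_rotvec(o["ee_rot"]).as_matrix().round(3))
E
```

```text
[ 0.5591  0.052  -0.3421  0.773 ]
[[-0.6 -0.1]
 [-0.8 -1.2]
 [-2.3  1. ]
 [-0.   2. ]
 [-0.2  0.9]
 [-0.6 -1. ]
 [-3.3  0. ]
 [-1.   1.8]
 [ 0.9 -0.4]
 [-3.2 -3.9]]
pad [[0.61896314 0.16649608 0.175     ]] grip [[ 0.52598606 -0.09461601  0.29959922]]
[[ 0.943  0.332 -0.001]
 [ 0.332 -0.943  0.001]
 [-0.    -0.001 -1.   ]]
```

Request:
jog_arm(moves=[{"fingers": 1, "xyz": [0, 0, -6], "angular": [0, 0, 0]}, {"fingers": 1, "xyz": [0, 0, -12], "angular": [0, 0, 0]}, {"fingers": 1, "xyz": [0, 0, -18], "angular": [0, 0, 0]}, {"fingers": 1, "xyz": [63.8, -57.5, -18], "angular": [0, 0, -0.89]}, {"fingers": 1, "xyz": [63.8, -57.5, -18], "angular": [0, 0, -0.89]}, {"fingers": 1, "xyz": [63.8, -57.5, -18], "angular": [0, 0, -0.89]}, {"fingers": 1, "xyz": [63.8, -57.5, -18], "angular": [0, 0, -0.89]}, {"fingers": 1, "xyz": [63.8, -57.5, -18], "angular": [0, 0, -0.89]}, {"fingers": 1, "xyz": [63.8, -57.5, -18], "angular": [0, 0, -0.89]}, {"fingers": 1, "xyz": [63.8, -57.5, -18], "angular": [0, 0, -0.89]}, {"fingers": 1, "xyz": [63.8, -57.5, -18], "angular": [0, 0, -0.89]}, {"fingers": 1, "xyz": [63.8, -57.5, -18], "angular": [0, 0, -0.89]}])

```text
clock: 1.6
position: [0.4771, -0.0937, 0.4236]
ee_rot: [2.567, 1.81, -0.0]
force: [0.7, -0.3, -0.2]
width: 0.007
```

```bash
cat >> h.py <<'E'
def st():
    o=arm.observe();Rm=R.from_rotvec(o["ee_rot"]).as_matrix()
    print("t",round(o["clock"],2),"pos",o["position"].round(4),"F",o["force"].round(1),"w",round(o["width"],3));print(Rm.round(3));return o["position"],Rm
def to(target,p): # cm shift in tool axes, and turn to tool y along shear x, z down
    x,Rm=st(); c,s=np.cos(p[2]),np.sin(p[2])
    D=np.array([[-s,c,0],[c,s,0],[0,0,-1.]]) 
    if D[:,0]@Rm[:,0]<0: D[:,:2]*=-1
    print("xyz",(Rm.T@(np.array(target)-x)*100).round(2),"ang",R.from_matrix(Rm.T@D).as_rotvec().round(3))
E
python3 -c "
from h import *
p=np.load('p.npy');to([.619,.1665,.25],p)"
```

```text
t 1.6 pos [ 0.4771 -0.0937  0.4236] F [ 0.7 -0.3 -0.2] w 0.007
[[ 0.336  0.942 -0.   ]
 [ 0.942 -0.336 -0.   ]
 [-0.     0.    -1.   ]]
xyz [29.28  4.62 17.35] ang [ 0.     0.    -0.001]
```

Request:
jog_arm(moves=[{"fingers": 1, "xyz": [29.3, 4.6, 0], "angular": [0, 0, 0]}, {"fingers": 1, "xyz": [29.3, 4.6, 0], "angular": [0, 0, 0]}, {"fingers": 1, "xyz": [29.3, 4.6, 0], "angular": [0, 0, 0]}, {"fingers": 1, "xyz": [29.3, 4.6, 2], "angular": [0, 0, 0]}, {"fingers": 1, "xyz": [29.3, 4.6, 8], "angular": [0, 0, 0]}, {"fingers": 1, "xyz": [29.3, 4.6, 13], "angular": [0, 0, 0]}, {"fingers": 1, "xyz": [29.3, 4.6, 17.3], "angular": [0, 0, 0]}, {"fingers": 1, "xyz": [29.3, 4.6, 17.3], "angular": [0, 0, 0]}, {"fingers": 1, "xyz": [29.3, 4.6, 17.3], "angular": [0, 0, 0]}])

```text
clock: 2.72
position: [0.6191, 0.1654, 0.2528]
ee_rot: [2.567, 1.81, 0.003]
force: [0.7, 0.2, 0.7]
width: 0.004
```

```bash
python3 -c "
from h import *
p=np.load('p.npy');x,Rm=st()
im=imaging.get_image('wrist')[:,:,::-1]; cv2.imwrite('pics/w1.png',im)
c=imaging.camera_params('wrist');H=c['hand_eye'];Rc=Rm@H[:3,:3];tc=Rm@H[:3,3]+x
c['rvec']=R.from_matrix(Rc.T).as_rotvec();c['tvec']=-Rc.T@tc
print(proj(c,np.r_[tow(p,[[.018,.128,.175],[.003,.144,.175],[.033,.144,.175],[.033,.112,.175]]),[x+Rm@[0,0,.017]]]))
s=imaging.get_image('scene')[:,:,::-1];cv2.imwrite('pics/s1.png',cv2.resize(s[100:340,250:490],None,fx=2.4,fy=2.4,interpolation=2))
"
```

```text
t 2.73 pos [0.6191 0.1654 0.2528] F [0.7 0.2 0.7] w 0.004
[[ 0.336  0.942  0.002]
 [ 0.942 -0.336  0.001]
 [ 0.001  0.002 -1.   ]]
[[316.93411561 257.58522445]
 [294.1077274  234.62332448]
 [339.68035264 234.58865986]
 [338.86665373 279.63011763]
 [317.6456271  299.09539869]]
```

View pics/w1.png

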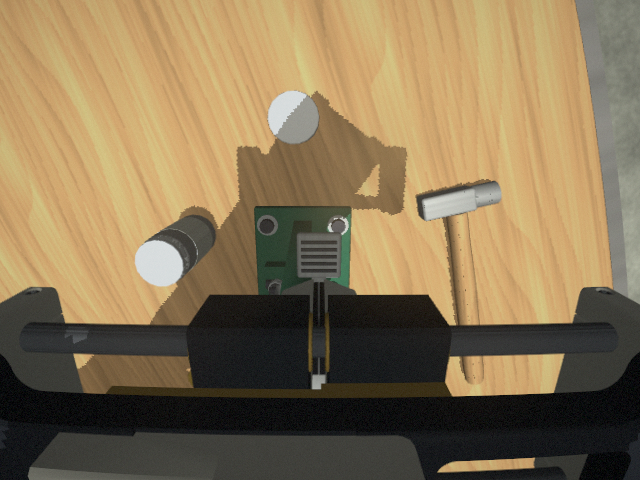

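The wrist view shows the ribbed pad centred at about (319,255). My fit predicted (317,258), so it agrees within 2 mm. I'll descend until I get contact.

Request:
jog_arm(moves=[{"fingers": 1, "xyz": [0.3, 0.1, 3], "angular": [0, 0, 0]}, {"fingers": 1, "xyz": [0.3, 0.1, 5], "angular": [0, 0, 0]}, {"fingers": 1, "xyz": [0.3, 0.1, 5.8], "angular": [0, 0, 0]}, {"fingers": 1, "xyz": [0.3, 0.1, 6.2], "angular": [0, 0, 0]}, {"fingers": 1, "xyz": [0.3, 0.1, 6.5], "angular": [0, 0, 0]}, {"fingers": 1, "xyz": [0.3, 0.1, 6.5], "angular": [0, 0, 0]}])

```text
clock: 3.58
position: [0.6211, 0.1687, 0.1873]
ee_rot: [2.567, 1.811, 0.005]
force: [0.3, 3.0, 4.2]
width: 0.004
```

Request:
jog_arm(moves=[{"fingers": 1, "xyz": [0, 0, 0.3], "angular": [0, 0, 0]}, {"fingers": 1, "xyz": [0, 0, 0.5], "angular": [0, 0, 0]}, {"fingers": 1, "xyz": [0, 0, 0.7], "angular": [0, 0, 0]}, {"fingers": 1, "xyz": [0, 0, 0.8], "angular": [0, 0, 0]}, {"fingers": 1, "xyz": [0, 0, 0.8], "angular": [0, 0, 0]}])

```text
clock: 4.2
position: [0.6201, 0.1674, 0.1775]
ee_rot: [2.567, 1.811, -0.001]
force: [0.5, -0.1, 0.6]
width: 0.003
```

The force has dropped to about 0 with the tip 14 mm down, so the pawl has likely snapped over. I'll lift off and check.

Request:
jog_arm(moves=[{"fingers": 1, "xyz": [0, 0, -3], "angular": [0, 0, 0]}, {"fingers": 1, "xyz": [0, 0, -9], "angular": [0, 0, 0]}, {"fingers": 1, "xyz": [0, 0, -15], "angular": [0, 0, 0]}, {"fingers": 1, "xyz": [0, 0, -21], "angular": [0, 0, 0]}, {"fingers": 1, "xyz": [0, 0, -24], "angular": [0, 0, 0]}, {"fingers": 1, "xyz": [0, 0, -24], "angular": [0, 0, 0]}])

```text
clock: 4.95
position: [0.6208, 0.1683, 0.4207]
ee_rot: [2.566, 1.81, 0.008]
force: [-0.2, -0.9, -0.9]
width: 0.004
```

```bash
python3 -c "
from h import *
p=np.load('p.npy')
s=imaging.get_image('scene')[:,:,::-1]
v=[cv2.imread('pics/scene0.png'),s]
cv2.imwrite('pics/s2.png',np.hstack([cv2.resize(cv2.convertScaleAbs(i[180:360,290:410],alpha=1.6,beta=15),None,fx=3.2,fy=3.2,interpolation=2) for i in v]))
to(tow(p,lev(p[3],.25,.014))[0]+[0,0,.06],p)
"
```

```text
t 5.0 pos [0.6204 0.1679 0.4184] F [-0.5 -0.8 -0.5] w 0.003
[[ 0.335  0.942  0.002]
 [ 0.942 -0.335  0.001]
 [ 0.001  0.001 -1.   ]]
xyz [-27.91  -0.1    5.85] ang [ 0.001 -0.001  0.   ]
```

View pics/s2.png

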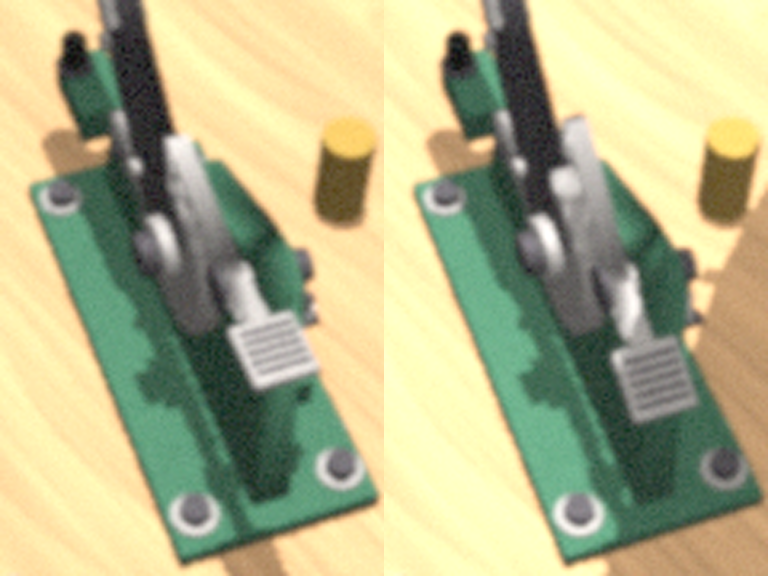

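The pawl has clearly swung out: its nose is lifted and its pad now sits low and tilted. Next I plan the lever's arc.

```bash
cat >> h.py <<'E'
def arc(qs,p,g=0):
    x,Rm=st()
    for q in qs:
        W=tow(p,lev(q,.25,.014+g))[0]+Rm[:,0]*.0095*np.sign(q>.05)-Rm[:,2]*.017
        print(round(q,3),(Rm.T@(W-x)*100).round(2))
E
python3 -c "
from h import *
p=np.load('p.npy');arc([.9,.85,.8,.77,.74,.71,.68],p)"
```

```text
t 5.0 pos [0.6204 0.1679 0.4184] F [-0.5 -0.8 -0.5] w 0.003
[[ 0.335  0.942  0.002]
 [ 0.942 -0.335  0.001]
 [ 0.001  0.001 -1.   ]]Traceback (most recent call last):
  File "<string>", line 3, in <module>
    p=np.load('p.npy');arc([.9,.85,.8,.77,.74,.71,.68],p)
                       ~~~^^^^^^^^^^^^^^^^^^^^^^^^^^^^^^^
  File "h.py", line 23, in arc
    W=tow(p,lev(q,.25,.014+g))[0]+Rm[:,0]*.0095*np.sign(q>.05)-Rm[:,2]*.017
                                                ~~~~~~~^^^^^^^
numpy._core._exceptions._UFuncNoLoopError: ufunc 'sign' did not contain a loop with signature matching types <class 'numpy.dtypes.BoolDType'> -> None
```

```bash
sed -i 's/\*np.sign(q>.05)//' h.py
python3 -c "
from h import *
p=np.load('p.npy');arc([.95,.9,.85,.8,.77,.74,.71,.68],p)"
```

```text
t 5.0 pos [0.6204 0.1679 0.4184] F [-0.5 -0.8 -0.5] w 0.003
[[ 0.335  0.942  0.002]
 [ 0.942 -0.335  0.001]
 [ 0.001  0.001 -1.   ]]
0.95 [-23.45  -0.1    7.47]
0.9 [-24.49  -0.1    8.16]
0.85 [-25.49  -0.1    8.91]
0.8 [-26.46  -0.11   9.71]
0.77 [-27.02  -0.11  10.21]
0.74 [-27.56  -0.11  10.72]
0.71 [-28.09  -0.11  11.26]
0.68 [-28.61  -0.11  11.8 ]
```

Request:
jog_arm(moves=[{"fingers": 1, "xyz": [-6, -0.1, 0], "angular": [0, 0, 0]}, {"fingers": 1, "xyz": [-12, -0.1, 0], "angular": [0, 0, 0]}, {"fingers": 1, "xyz": [-18, -0.1, 0], "angular": [0, 0, 0]}, {"fingers": 1, "xyz": [-23, -0.1, 2], "angular": [0, 0, 0]}, {"fingers": 1, "xyz": [-23.5, -0.1, 5], "angular": [0, 0, 0]}, {"fingers": 1, "xyz": [-23.5, -0.1, 7.5], "angular": [0, 0, 0]}, {"fingers": 1, "xyz": [-24.5, -0.1, 8.2], "angular": [0, 0, 0]}, {"fingers": 1, "xyz": [-25.5, -0.1, 8.9], "angular": [0, 0, 0]}, {"fingers": 1, "xyz": [-26.4, -0.1, 9.7], "angular": [0, 0, 0]}, {"fingers": 1, "xyz": [-27.0, -0.1, 10.2], "angular": [0, 0, 0]}, {"fingers": 1, "xyz": [-27.6, -0.1, 10.7], "angular": [0, 0, 0]}, {"fingers": 1, "xyz": [-27.6, -0.1, 10.7], "angular": [0, 0, 0]}])

```text
clock: 6.5
position: [0.5268, -0.0921, 0.3107]
ee_rot: [2.567, 1.811, 0.001]
force: [1.0, 1.2, 0.9]
width: 0.007
```

```bash
python3 -c "
from h import *
p=np.load('p.npy');arc([.74,.71,.67,.63,.59,.55,.51,.47,.43,.39,.35,.31,.27],p)"
```

```text
t 6.5 pos [ 0.5268 -0.0921  0.3107] F [1.  1.2 0.9] w 0.007
[[ 0.335  0.942  0.   ]
 [ 0.942 -0.335  0.   ]
 [ 0.     0.    -1.   ]]
0.74 [ 0.08  0.01 -0.02]
0.71 [-0.44  0.01  0.51]
0.67 [-1.12  0.01  1.25]
0.63 [-1.77  0.01  2.01]
0.59 [-2.39  0.01  2.8 ]
0.55 [-2.98  0.01  3.61]
0.51 [-3.53  0.01  4.44]
0.47 [-4.05  0.01  5.3 ]
0.43 [-4.54  0.01  6.17]
0.39 [-4.99  0.01  7.07]
0.35 [-5.4   0.01  7.98]
0.31 [-5.78  0.01  8.91]
0.27 [-6.12  0.01  9.85]
```

Request:
jog_arm(moves=[{"fingers": 1, "xyz": [-0.5, 0, 0.5], "angular": [0, 0, 0]}, {"fingers": 1, "xyz": [-1.1, 0, 1.2], "angular": [0, 0, 0]}, {"fingers": 1, "xyz": [-1.8, 0, 2.0], "angular": [0, 0, 0]}, {"fingers": 1, "xyz": [-2.4, 0, 2.8], "angular": [0, 0, 0]}])

```text
clock: 7.0
position: [0.5185, -0.1152, 0.282]
ee_rot: [-2.567, -1.811, 0.0]
force: [1.1, 2.5, 3.1]
width: 0.004
```

The lever is moving under about 4 N, which is normal. I'll keep following the arc.

Request:
jog_arm(moves=[{"fingers": 1, "xyz": [-0.6, 0, 0.8], "angular": [0, 0, 0]}, {"fingers": 1, "xyz": [-1.1, 0, 1.6], "angular": [0, 0, 0]}, {"fingers": 1, "xyz": [-1.7, 0, 2.5], "angular": [0, 0, 0]}, {"fingers": 1, "xyz": [-2.1, 0, 3.4], "angular": [0, 0, 0]}, {"fingers": 1, "xyz": [-2.6, 0, 4.3], "angular": [0, 0, 0]}, {"fingers": 1, "xyz": [-3.0, 0, 5.2], "angular": [0, 0, 0]}, {"fingers": 1, "xyz": [-3.4, 0, 6.1], "angular": [0, 0, 0]}, {"fingers": 1, "xyz": [-3.7, 0, 7.0], "angular": [0, 0, 0]}])

```text
clock: 8.0
position: [0.5061, -0.1497, 0.2121]
ee_rot: [-2.567, -1.811, 0.0]
force: [1.8, 2.7, 3.2]
width: 0.005
```

```bash
python3 -c "
from h import *
p=np.load('p.npy');arc([.29,.27,.24,.21,.18,.15,.12,.09,.06,.03,.01,0],p)"
```

```text
t 8.0 pos [ 0.5061 -0.1497  0.2121] F [1.8 2.7 3.2] w 0.005
[[ 0.335  0.942 -0.   ]
 [ 0.942 -0.335  0.   ]
 [-0.    -0.    -1.   ]]
0.29 [ 0.16  0.02 -0.48]
0.27 [-0.    0.02 -0.01]
0.24 [-0.23  0.02  0.71]
0.21 [-0.44  0.02  1.43]
0.18 [-0.63  0.02  2.16]
0.15 [-0.79  0.02  2.89]
0.12 [-0.93  0.02  3.63]
0.09 [-1.05  0.02  4.37]
0.06 [-1.15  0.02  5.11]
0.03 [-1.23  0.02  5.86]
0.01 [-1.27  0.02  6.36]
0 [-1.28  0.02  6.61]
```

Request:
jog_arm(moves=[{"fingers": 1, "xyz": [-0.2, 0, 0.7], "angular": [0, 0, 0]}, {"fingers": 1, "xyz": [-0.4, 0, 1.4], "angular": [0, 0, 0]}, {"fingers": 1, "xyz": [-0.6, 0, 2.1], "angular": [0, 0, 0]}, {"fingers": 1, "xyz": [-0.8, 0, 2.9], "angular": [0, 0, 0]}, {"fingers": 1, "xyz": [-0.9, 0, 3.6], "angular": [0, 0, 0]}, {"fingers": 1, "xyz": [-1.0, 0, 4.3], "angular": [0, 0, 0]}, {"fingers": 1, "xyz": [-1.1, 0, 5.0], "angular": [0, 0, 0]}, {"fingers": 1, "xyz": [-1.2, 0, 5.6], "angular": [0, 0, 0]}, {"fingers": 1, "xyz": [-1.2, 0, 6.1], "angular": [0, 0, 0]}, {"fingers": 1, "xyz": [-1.2, 0, 6.4], "angular": [0, 0, 0]}, {"fingers": 1, "xyz": [-1.2, 0, 6.4], "angular": [0, 0, 0]}])

```text
clock: 9.38
position: [0.5019, -0.1612, 0.1484]
ee_rot: [-2.567, -1.81, 0.001]
force: [0.8, 0.9, 0.5]
width: 0.007
```

Request:
jog_arm(moves=[{"fingers": 1, "xyz": [0, 0, 0.15], "angular": [0, 0, 0]}, {"fingers": 1, "xyz": [0, 0, 0.3], "angular": [0, 0, 0]}, {"fingers": 1, "xyz": [0, 0, 0.3], "angular": [0, 0, 0]}])

```text
clock: 9.75
position: [0.502, -0.1611, 0.1457]
ee_rot: [2.567, 1.811, -0.001]
force: [0.1, -1.3, 1.8]
width: 0.006
```

Request:
jog_arm(moves=[{"fingers": 1, "xyz": [0, 0, 0.1], "angular": [0, 0, 0]}, {"fingers": 1, "xyz": [0, 0, 0.2], "angular": [0, 0, 0]}, {"fingers": 1, "xyz": [0, 0, 0.2], "angular": [0, 0, 0]}, {"fingers": 1, "xyz": [0, 0, 0.2], "angular": [0, 0, 0]}])

```text
clock: 10.25
position: [0.502, -0.1612, 0.144]
ee_rot: [2.567, 1.81, -0.001]
force: [-4.5, -1.5, 6.9]
width: 0.003
```

Request:
jog_arm(moves=[{"fingers": 1, "xyz": [0, 0, 0.1], "angular": [0, 0, 0]}, {"fingers": 1, "xyz": [0, 0, 0.1], "angular": [0, 0, 0]}, {"fingers": 1, "xyz": [0, 0, 0.1], "angular": [0, 0, 0]}])

```text
clock: 10.62
position: [0.5021, -0.1612, 0.1432]
ee_rot: [2.567, 1.81, -0.001]
force: [-3.7, -1.2, 9.5]
width: 0.007
```

The force rises by 2.6 N for 1 mm, which matches the buffer, so the lever is on its stop. I'll lift off.

Request:
jog_arm(moves=[{"fingers": 1, "xyz": [0, 0, -0.3], "angular": [0, 0, 0]}, {"fingers": 1, "xyz": [0, 0, -1], "angular": [0, 0, 0]}, {"fingers": 1, "xyz": [0, 0, -4], "angular": [0, 0, 0]}, {"fingers": 1, "xyz": [0, 0, -9], "angular": [0, 0, 0]}, {"fingers": 1, "xyz": [0, 0, -15], "angular": [0, 0, 0]}, {"fingers": 1, "xyz": [-6, 0, -18], "angular": [0, 0, 0]}, {"fingers": 1, "xyz": [-12, 0, -18], "angular": [0, 0, 0]}, {"fingers": 1, "xyz": [-18, 0, -18], "angular": [0, 0, 0]}, {"fingers": 1, "xyz": [-18, 0, -18], "angular": [0, 0, 0]}, {"fingers": 1, "xyz": [-18, 0, -18], "angular": [0, 0, 0]}])

```text
clock: 11.88
position: [0.4421, -0.3298, 0.3228]
ee_rot: [-2.567, -1.811, -0.001]
force: [-0.4, 0.3, -0.3]
width: 0.008
```

```bash
python3 -c "
from h import *
p=np.load('p.npy');st()
s=imaging.get_image('scene')[:,:,::-1];cv2.imwrite('pics/s3.png',cv2.resize(s[90:410,190:510],None,fx=1.85,fy=1.85,interpolation=2))
S=imaging.camera_params('scene')
print('expect sleeve end/pad', (proj(S,tow(p,[lev(0,.305),lev(.05,.305)]))-[190,90])*1.85)
"
```

```text
t 11.88 pos [ 0.4421 -0.3298  0.3228] F [-0.4  0.3 -0.3] w 0.008
[[ 0.335  0.942  0.   ]
 [ 0.942 -0.335  0.001]
 [ 0.001  0.    -1.   ]]
expect sleeve end/pad [[183.58372988  94.55158008]
 [182.87824768  83.03640872]]
```

View pics/s3.png

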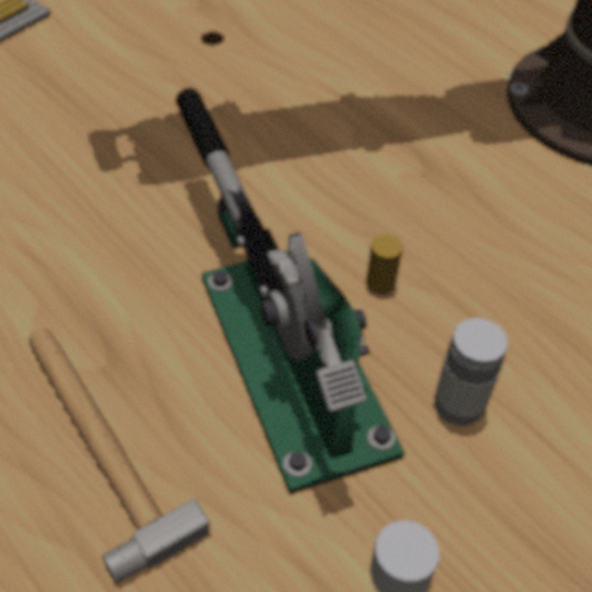

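The sleeve end is at (187,96), where level predicts (184,95). The pad is still down and tilted, and the bystanders look unmoved.

```bash
python3 -c "
from cell import job
print(job.sign_off())"
```

```text
the job is handed in; nothing more can be done
None
```

I released the pawl, pushed the lever down onto its stop, took the hand away and signed the job off at about 12 s; sign-off reports no verdict.

- **Pawl:** I pressed the thumb pad down about 14 mm with the closed fingertips, and the force fell to about 0 as it snapped over. With the hand lifted off, the scene picture showed the pawl clear of the teeth, and it was still clear in the last picture.
- **Lever:** I pushed it down along its arc with about 5 N or less. At the bottom I pressed 2–3 mm into the rubber buffer. The peak reading was about 10 N, rising about 3 N per mm as the buffer should. In the last picture the sleeve end is within about 2 pixels of where a fully closed lever should appear.
- **Bystanders:** In the last picture the brass bar, nylon bar, oil can and hammer look unmoved. I did not measure their positions.
- **Hand:** It is clear of everything, and the force reading is about zero.

No check failed or disagreed.

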